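Run the slip pump from the casting bench console

ROBOT

A 6-joint arm with a two-finger parallel gripper is mounted at the origin on the work surface. World frame = base frame: x ahead of the robot, y to its left, z up, the work surface at z = 0. Lengths are in mm, angles in rad, forces in N, time in s.
With the tool pointing down it reaches from about 350 to 975 mm from the base axis. Payload 7.1 kg.
Tool frame: the origin (TCP) lies on the front face of the gripper's body, between the roots of the fingers; the fingertips stand 80 mm ahead of it and the grasp point (between the pads) lies 61 mm ahead of it; z points along the fingers, y is the line along which they close (so a half turn about z gives the same grasp; the last joint's range is limited). The gripper opens to 88 mm and grips with 3 to 60 N. Pads are 20 mm wide; open, the fingers measure 115 mm over their backs; the gripper's body (75 mm by 178 mm) begins 61 mm behind the grasp point.
Start: joints at [1.115, 0.423, 1.63, -0, 1.089, -0.019], TCP at [264.369, 566.317, 302.675] pointing down, gripper open.
Joint ranges: [-3, 3], [-0.9, 2.11], [0.09, 2.58], [-1.31, 4.45], [0.11, 2.69], [-2.54, 2.54]. Speed limits (rad/s): [2.39, 2.39, 3.01, 3.14, 3.14, 3.14].

INTERFACE

Orientations are given as a rotation vector (axis times angle).
In Python, from workcell import readout, vision, close_job gives the robot as it stands.
- The arm moves only by the tool servo_tool, never from a script. Its argument "plan" is a list that holds one entry, the list of rows, each a list of 7 numbers: the gripper command: -1 is fully open, 1 is shut, values between are in proportion, then the shift along the world's x, y, z in units of 40 mm (1.0 is 40 mm), then the turn, a rotation vector about the world's x, y, z in units of 5 degrees (1.0 is 5 degrees). A call has 1 to 5 rows; each row shifts and turns the commanded pose from where the row before left it; what a row does not reach is not made up. A row lasts 1/12 s, in which the tool goes at most 41.7 mm and 7.16 degrees, less where a joint would pass 70% of its speed; a pose out of reach is approached as far as the arm can. A call is refused whole if a number of a shift passes 1 or a number of a turn 1, either way. A call with a gripper value outside its range is refused whole. The fingers move at their own pace and stop on an object; the grip force is fixed at half the most. Time passes only in rows, so rows that do not move let the fingers close. It gives the time, the measured TCP pose, the force, the opening and the grip force at its end, in the units of the state.
- readout.get_obs(): the state, without advancing time (a new reading comes with each control period).
- vision.get_image(name): name is "scene" or "side" or "wrist"; returns the picture (420x560x3 uint8, red, green, blue); there is no depth.
- vision.camera_params(name): a dict with "fx", "fy", "cx", "cy" (pixels), "rvec" (rotation vector, rad) and "tvec" (3), from world to camera coordinates, as OpenCV has them; the wrist camera has in their place "hand_eye" (4x4, takes a point from camera to tool coordinates, whose origin is the TCP and whose axes are the flange's). Camera axes: x right, y down, z forward; pixel columns grow to the right and rows downward; lengths in mm; the calibration is good to about 2 mm. A picture is of the moment at which its call begins: read the wrist's pose just before it. camera_params takes no time and is no camera call.
- close_job(): hands the job in; it is judged then, once.
The state is a dict: "t": time; "qpos": joint angles; "qvel": joint speeds; "joint_torque": joint torques, N m; "ee_pos": TCP position; "orientation": TCP orientation; "ft_force": force on the tool from outside, world axes, zero at the start; "moment": the same for the moment, N m; "width": finger opening in mm; "grasp_force": force on a finger pad.
Only numpy, scipy, OpenCV 4.12 (cv2) and the standard library are available. Lean on these libraries where they do the work, as an engineer would, in place of code of your own. Each camera call takes 0.05 s, during which the arm holds its last target. There are 200 camera calls.

TASK

Run the slip pump from the sloping console on the casting bench, with your closed fingers: switch it on at the black rocker by pressing its raised end fully down, then press the blue reset button fully in and let it come out again, then press the green run button fully in and keep it in. The pump runs only while the green button is held, so finish with your fingers still holding it down and the rocker still on. Do not press the white button or the red stop mushroom, and leave the jug, the plaster moulds and everything else on the bench standing where it is.

Things in the scene. Friction and masses are not known exactly. Their poses are not given: they have to be found in the camera images.
- console: light grey sloping console, fixed, 260 mm wide (y). Origin: on the bench under the middle of its face; x = up the slope, away from the robot. Face: x -100 mm (55 mm high) to +100 mm (108 mm high); then a flat ledge to x = +165 mm. Lower row (x -45 mm; y -70, 0, 70 mm): three buttons, colours in any order. Upper row (x 45 mm; y -80, 80 mm): rocker and stop mushroom, either way round
- rocker_unit: frame of the black rocker, 64 (x) by 42 mm, 4 mm high. Origin: its centre on the face; z = normal of the face (15 degrees off vertical), x = up the slope. Rocker: 50 by 30 mm, shallow V, pivots about y, 6.5 mm out along z. Off: its upper half (+x, far from the robot, white stripe) stands up, its edge 16 mm out, lower half flat. On: upper half flat, 6.5 mm out, lower half up
- rocker (a joint): angle of the rocker in rad: 0 off, 0.4 fully on. About 2.5 N on the raised end, 20 mm from the pivot, turns it; it is stiff, has no spring and stays where it is left
- blue_unit: blue push button (reset) on the console's sloping face: cap 23.6 mm across in an aluminium ring 31 mm across, 4.5 mm high. Origin: centre of the ring, on the face. z = normal of the face (15 degrees off vertical, leaning towards the robot), x = up the slope, y = along the row. The cap's flat top is 13 mm out along z at rest, 8 mm fully in
- blue_button (a joint): how far the blue cap is pressed in, in m: 0 at rest, 0.005 fully in; a spring pushes back with about 1.5 N at first and 5 N fully in, and brings it out again when let go
- green_unit: green push button (run, works only while held) on the console's sloping face: cap 23.6 mm across in an aluminium ring 31 mm across, 4.5 mm high. Origin: centre of the ring, on the face. z = normal of the face (15 degrees off vertical, leaning towards the robot), x = up the slope, y = along the row. The cap's flat top is 13 mm out along z at rest, 8 mm fully in
- green_button (a joint): how far the green cap is pressed in, in m: 0 at rest, 0.005 fully in; a spring pushes back with about 1.5 N at first and 5 N fully in, and brings it out again when let go
- white_unit: white push button (another machine: leave alone) on the console's sloping face: cap 23.6 mm across in an aluminium ring 31 mm across, 4.5 mm high. Origin: centre of the ring, on the face. z = normal of the face (15 degrees off vertical, leaning towards the robot), x = up the slope, y = along the row. The cap's flat top is 13 mm out along z at rest, 8 mm fully in
- white_button (a joint): how far the white cap is pressed in, in m: 0 at rest, 0.005 fully in; a spring pushes back with about 1.5 N at first and 5 N fully in, and brings it out again when let go
- stop_unit: red stop mushroom on a yellow disc 60 mm across on the console's face: a red head 40 mm across whose top is 32.5 mm out along z; leave alone. Origin: centre of the disc on the face; z is the normal of the sloping face, x up the slope
- stop_button (a joint): how far the red mushroom is pressed in, in m: 0 at rest, 0.005 fully in, 5 N to start it
- jug: loose translucent plastic jug, 120 mm across the rim, 160 mm high, handle on its own +y side, standing on the steel drip tray of the filling stand (top 22 mm above the bench) under a swan-neck spout 340 mm high, to the robot's right; origin: centre of its underside
- mould_a: loose round plaster slip-casting mould, 100 mm across, 60 mm high, with a 62 mm wide well in its top, 0.5 kg; origin: centre of its underside; stands to the left of the console
- mould_b: loose round plaster slip-casting mould, 100 mm across, 60 mm high, with a 62 mm wide well in its top, 0.5 kg; origin: centre of its underside; stands to the right of the console
- mould_c: loose round plaster slip-casting mould, 100 mm across, 60 mm high, with a 62 mm wide well in its top, 0.5 kg; origin: centre of its underside; stands near the robot on its right
- block_mould: loose white plaster block mould, 90 by 130 mm, 80 mm high, with a 50 mm round well, behind the console; origin: centre of its underside
- brush: loose flat brush with a round wooden handle, 200 mm long (x), 42 mm wide, 20 mm high, lying across in front of the console; origin: under its middle
- test_cup: loose small terracotta cup, 44 mm across the rim, 45 mm high, standing on the console's rear ledge; origin: centre of its underside
- rib: loose flat wooden potter's rib, 100 by 38 mm, 6 mm thick, lying on the bench at the robot's left; origin: under its middle

How it is judged (in metres and radians):
On the way, in this order (a step that is already met when the one before it is completed fails the run):
1. the rocker is switched on, with the push buttons out (value of joint rocker above 0.34 rad and value of joint each of blue_button, green_button below 0.0015 m), for 0.1 s.
2. the blue reset button is pressed in by the fingers (value of joint rocker above 0.34 rad and value of joint blue_button above 0.004 m and contact force between the fingers and blue_unit above 0.5 N), for 0.05 s.
3. the blue button is out again and the green run button is held in by the fingers (value of joint rocker above 0.34 rad and value of joint blue_button below 0.0015 m and value of joint green_button above 0.004 m and contact force between the fingers and green_unit above 1 N), for 0.3 s.
At the end, for the whole second after the job is handed in: the rocker is on (more than 0.34 of 0.4 rad), the fingers hold the green button in (more than 4 of 5 mm, contact force above 1 N), and the blue, white and red buttons are out (within 1.5 mm) (all of step 3 and value of joint each of white_button, stop_button below 0.0015 m); the arm keeps its last pose, push and grip.
It fails at once if the white button is pressed (value of joint white_button above 0.0025 m).
It fails at once if the red stop mushroom is pressed (value of joint stop_button above 0.0025 m).
It fails at once if the blue or green button is pressed while the rocker is off (value of joint rocker below 0.2 rad and value of joint any of blue_button, green_button above 0.003 m).
It fails at once if a loose thing on the bench is lifted, pushed or knocked more than 20 mm from its place (distance of any of jug, mould_a, mould_b, mould_c, block_mould, brush, test_cup, rib from where it was at the start of the episode above 0.02 m).
It also fails if it takes over 35 s, if anything falls off the work surface, if the arm or the gripper's body presses on something with over 40 N, if the wrist force passes 120 N, or if a joint passes its speed limit or range.

## Working session

There is one attempt and no reset: what is moved stays moved. The work goes in short steps, Python scripts to look and compute and a tool call to move; the robot and the scene stay as the last step left them, time stands still between calls to the robot, and variables do not carry over. Pictures are saved under pics/ and viewed, at most 10 in all, crops included, and the job is handed in when it is done.

Besides the shell and the picture viewer there is one more tool, called after "Request:" as name(argument=value, ...), one argument or row to a line, values as JSON. servo_tool: Moves the arm, as the interface text tells. Its arguments: {"type":"object","properties":{"plan":{"type":"array"}},"required":["plan"]}

```bash
mkdir -p pics; cat > h.py <<'E'
import numpy as np,cv2
from workcell import readout,vision
def snap(n,f):
    o=readout.get_obs();im=vision.get_image(n);cv2.imwrite(f'pics/{f}.png',im[:,:,::-1]);np.save(f'pics/{f}.npy',im);return o,im
def cam(n,o=None):
    p=vision.camera_params(n);K=np.array([[p['fx'],0,p['cx']],[0,p['fy'],p['cy']],[0,0,1]])
    if n=='wrist':
        T=np.eye(4);T[:3,:3]=cv2.Rodrigues(np.array(o['orientation'],float))[0];T[:3,3]=o['ee_pos']
        T=np.linalg.inv(T@np.array(p['hand_eye']));return K,T[:3,:3],T[:3,3]
    return K,cv2.Rodrigues(np.array(p['rvec'],float))[0],np.array(p['tvec'],float).ravel()
def ray(c,u,v):
    K,R,t=c;return -R.T@t,R.T@np.linalg.inv(K)@[u,v,1]
def onz(c,u,v,z):
    o,d=ray(c,u,v);return o+d*(z-o[2])/d[2]
E
python3 - <<'E'
from h import *
for n in('scene','side'):
    o,im=snap(n,n)
    K,R,t=cam(n);print(n,-R.T@t,K[0,0])
print(o)
a=np.vstack([np.load(f'pics/{n}.npy') for n in('scene','side')])
E
```

```text
scene [1172.20988635 -305.02976604 1107.36632504] 500.71846136212366
side [-168.01937007 -670.41422287 1059.03019052] 474.4641829652258
{'t': 0.05, 'qpos': array([ 1.11500108e+00,  4.23801270e-01,  1.63067910e+00,  5.82192414e-06,
        1.08859563e+00, -1.89827310e-02]), 'qvel': array([ 0.00147905, -0.001344  , -0.00044171,  0.00068518,  0.00083504,
        0.00068427]), 'joint_torque': array([-1.19480592e-03, -5.46093822e+01, -2.74606955e+01,  6.45587035e-02,
        1.87324570e-02, -3.83119857e-05]), 'ee_pos': array([264.18517472, 565.94575885, 301.93059735]), 'orientation': array([-6.80628796e-01, -3.06661386e+00,  2.26252526e-03]), 'ft_force': array([0.60805849, 1.07329701, 0.14035444]), 'moment': array([-0.03119022, -0.03547868, -0.00464216]), 'grasp_force': 0.0, 'width': 87.96789812320179}
```

View pics/scene.png

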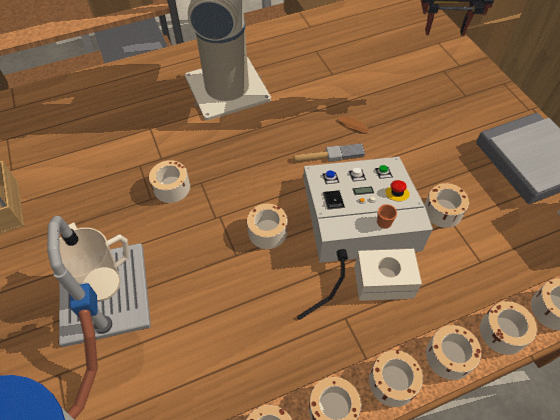

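View pics/side.png

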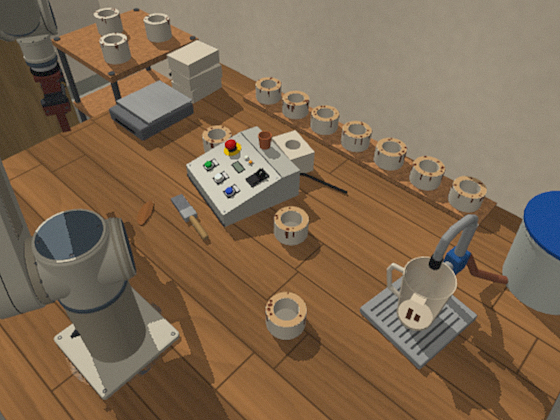

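The scene view shows blue (330,175), white (357,172), green (384,169), rocker (333,199) and red (398,188). The side view has the same parts at blue (231,190), green (209,165), red (232,147) and rocker (258,177). I'll triangulate the coloured caps.

```bash
cat > m.py <<'E'
from h import *
box={'scene':(300,440,150,215),'side':(185,275,130,215)}
H={'blue':(105,130),'green':(45,85),'red':(0,5)}
def cen(im,b,k):
    x0,x1,y0,y1=b;h=cv2.cvtColor(im,cv2.COLOR_RGB2HSV)[y0:y1,x0:x1]
    m=((h[...,0]>=H[k][0])&(h[...,0]<=H[k][1])&(h[...,1]>140)&(h[...,2]>50)).astype(np.uint8)
    n,l,s,c=cv2.connectedComponentsWithStats(m);i=1+s[1:,4].argmax();return c[i]+[x0,y0],s[i,4]
E
python3 - <<'E'
from m import *
ims={n:np.load(f'pics/{n}.npy') for n in box}
P={}
for k in H:
    pts=[]
    for n in box:
        (uv,a)=cen(ims[n],box[n],k);K,R,t=cam(n);pts.append((K@np.c_[R,t],uv));print(k,n,uv,a)
    X=cv2.triangulatePoints(pts[0][0],pts[1][0],pts[0][1].reshape(2,1),pts[1][1].reshape(2,1))[:,0];P[k]=X[:3]/X[3];print(P[k].round(1))
d=P['green']-P['blue'];print(np.linalg.norm(d),np.degrees(np.arctan2(-d[0],d[1])))
E
```

```text
blue scene [330.2        173.64444444] 45
blue side [228.44444444 190.33333333] 36
[488.7 119.6  77.2]
green scene [383.22916667 168.1875    ] 48
green side [207.8 163.8] 30
[526.7 254.4  77.4]
red scene [398.48201439 185.79136691] 139
red side [229.94285714 143.8       ] 70
[612.8 241.2 114.8]
140.10451183562972 -15.733002727028165
```

```bash
cat > g.py <<'E'
from h import *
from scipy.spatial.transform import Rotation as Ro
yaw=np.radians(-15.7);cx=np.array([np.cos(yaw),np.sin(yaw),0]);cy=np.array([-np.sin(yaw),np.cos(yaw),0])
s,c=np.sin(np.radians(15)),np.cos(np.radians(15))
n=-s*cx+np.array([0,0,c]);ux=c*cx+np.array([0,0,s])
O=np.array([554,174,81.5])
def rot_to(o):
    Rt=np.c_[np.cross(cy,-n),cy,-n];return (Ro.from_matrix(Rt)*Ro.from_rotvec(o['orientation']).inv()).as_rotvec(degrees=True)/5
def delta(o,fx,fy,out):   # tip target: face coords (along slope), out along normal
    return (O+fx*ux+fy*cy+(out+80)*n-o['ee_pos'])/40
E
python3 - <<'E'
from g import *
o=readout.get_obs();print(delta(o,0,0,150),rot_to(o));print(np.round(vision.camera_params('wrist')['hand_eye'],3))
E
```

```text
[ 5.81244397 -9.39738426  0.04127111] [-1.03086504 -2.82125199  1.85636004]
[[ 0.0000e+00 -9.5500e-01 -2.9600e-01  8.2935e+01]
 [ 1.0000e+00  1.0000e-03 -0.0000e+00 -8.0300e-01]
 [ 1.0000e-03 -2.9600e-01  9.5500e-01 -8.1916e+01]
 [ 0.0000e+00  0.0000e+00  0.0000e+00  1.0000e+00]]
```

Request:
servo_tool(
  plan=[
    [[1,0.58,-0.94,0,-0.1,-0.28,0.19],[1,0.58,-0.94,0,-0.1,-0.28,0.19],[1,0.58,-0.94,0,-0.1,-0.28,0.19],[1,0.58,-0.94,0,-0.1,-0.28,0.19],[1,0.58,-0.94,0,-0.1,-0.28,0.19]],
  ],
)

```text
t: 0.52
ee_pos: [374.2, 387.2, 302.4]
orientation: [0.528, 2.965, -0.026]
ft_force: [0.7, -0.4, 0.3]
width: 58.0
grasp_force: 0.0
```

Request:
servo_tool(
  plan=[
    [[1,0.58,-0.94,0,-0.1,-0.28,0.19],[1,0.58,-0.94,0,-0.1,-0.28,0.19],[1,0.58,-0.94,0,-0.1,-0.28,0.19],[1,0.58,-0.94,0,-0.1,-0.28,0.19],[1,0.58,-0.94,0,-0.1,-0.28,0.19]],
  ],
)

```text
t: 0.93
ee_pos: [483.7, 209.8, 302.6]
orientation: [0.386, 2.857, -0.048]
ft_force: [0.7, -0.3, -1.0]
width: 24.5
grasp_force: 0.0
```

Request:
servo_tool(
  plan=[
    [[1,0,0,0,0,0,0],[1,0,0,0,0,0,0],[1,0,0,0,0,0,0]],
  ],
)

```text
t: 1.18
ee_pos: [483.0, 211.7, 302.5]
orientation: [0.39, 2.858, -0.047]
ft_force: [0.2, 0.8, -0.4]
width: 4.7
grasp_force: 0.0
```

```bash
python3 - <<'E'
from g import *
o,im=snap('wrist','w1');print(delta(o,0,0,150),rot_to(o),o['width'],o['t'],o['ft_force'])
np.save('pics/w1o.npy',np.r_[o['ee_pos'],o['orientation']])
E
```

```text
[ 0.34258667 -0.53945404  0.02960825] [-0.04067706 -0.02910687 -0.03486605] 4.65609950490618 1.1833 [ 0.2130053   0.8314035  -0.42738471]
```

View pics/w1.png

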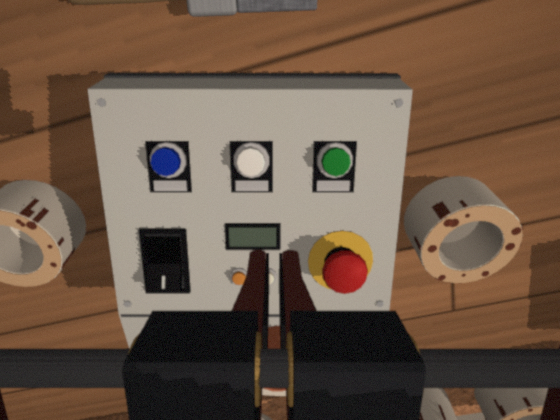

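The wrist view is clear: blue cap (165,160), white (251,159), green (336,160), rocker frame (164,262) and red head (345,270).

```bash
python3 - <<'E'
from m import *
from g import *
w=np.load('pics/w1o.npy');o={'ee_pos':w[:3],'orientation':w[3:]};im=np.load('pics/w1.npy');C=cam('wrist',o)
def face(uv,out):
    p,d=ray(C,*uv);X=p+d*(((O+out*n-p)@n)/(d@n));e=X-O;return np.round([e@ux,e@cy],1)
uvs={}
for k in('blue','green'):
    uv,a=cen(im,(130,370,130,200),k);print(k,uv,a,face(uv,13))
g=cv2.cvtColor(im,cv2.COLOR_RGB2GRAY);m=(g[200:310,120:205]<60).astype(np.uint8)
N,l,s,c=cv2.connectedComponentsWithStats(m);i=1+s[1:,4].argmax();x,y,W,Hh,A=s[i];print(x+120,y+200,W,Hh,A)
for uv in((x+120,y+200),(x+120+W,y+200),(x+120,y+200+Hh),(x+120+W,y+200+Hh)):print(face(uv,4))
print('stripe',face((164,282),16))
for uv in((101,102),(398,102),(128,303),(379,303)):print('screw',face(uv,1))
E
```

```text
blue [164.8064 161.2448] 625 [-48.6 -71.2]
green [335.47833935 161.23646209] 554 [-48.9  67.3]
139 229 51 64 2841
[  13.2 -101.4]
[ 13.2 -56.5]
[  76.6 -107.8]
[ 76.6 -60.4]
stripe [ 58.8 -79.8]
screw [ -94.4 -122. ]
screw [-95.1 117.4]
screw [  89.  -120.5]
screw [ 88.8 117.7]
```

```bash
sed -i 's/^O=.*/O=np.array([554,174,81.5])-3.2*ux-2*cy/' g.py; python3 - <<'E'
from g import *
o=readout.get_obs();print(delta(o,63,-80,35),rot_to(o),-n/4)
E
```

```text
[ 1.89915442 -3.12157851 -2.3622581 ] [-0.04049771 -0.02724534 -0.05218815] [ 0.06229074 -0.01750914 -0.24148146]
```

Request:
servo_tool(
  plan=[
    [[1,0.38,-0.62,-0.3,0,0,0],[1,0.38,-0.62,-0.4,0,0,0],[1,0.38,-0.62,-0.5,0,0,0],[1,0.38,-0.62,-0.56,0,0,0],[1,0.38,-0.64,-0.6,-0.04,-0.03,-0.05]],
  ],
)

```text
t: 1.65
ee_pos: [559.9, 87.9, 207.9]
orientation: [0.389, 2.853, -0.05]
ft_force: [0.6, 0.5, 0.2]
width: 0.1
grasp_force: 0.0
```

Request:
servo_tool(
  plan=[
    [[1,0,0,0,0,0,0],[1,0,0,0,0,0,0]],
  ],
)

```text
t: 1.82
ee_pos: [558.7, 87.3, 206.7]
orientation: [0.394, 2.857, -0.053]
ft_force: [0.3, -0.5, 0.2]
width: 0.5
grasp_force: 0.0
```

```bash
python3 - <<'E'
from g import *
o,im=snap('wrist','w2');print(delta(o,63,-80,35),rot_to(o),delta(o,63,-80,5.5),o['width'],o['t'],o['ft_force'])
E
```

```text
[0.00261898 0.00540673 0.0351839 ] [ 0.00565176 -0.02893741  0.00466382] [ 0.18637666 -0.04624522 -0.6771864 ] 0.5393374350722574 1.8167 [ 0.30337866 -0.47322124  0.20709044]
```

View pics/w2.png

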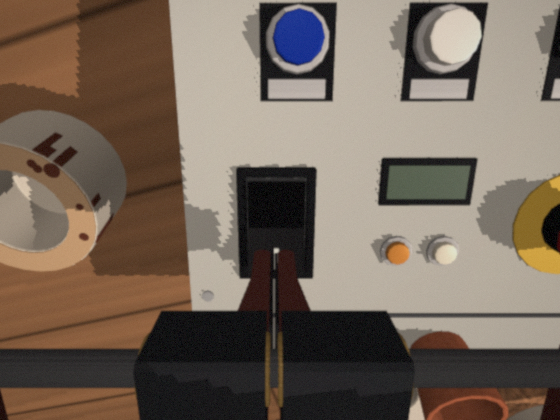

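The closed fingertips (274,250) sit over the rocker's upper half with its stripe, centred on column 277. Pressing now.

Request:
servo_tool(
  plan=[
    [[1,0.06,-0.02,-0.24,0,0,0],[1,0.06,-0.02,-0.22,0,0,0],[1,0.04,-0.01,-0.14,0,0,0],[1,0.03,0,-0.1,0,0,0],[1,0,0,0,0,0,0]],
  ],
)

```text
t: 2.28
ee_pos: [567.4, 85.9, 181.1]
orientation: [0.393, 2.852, -0.051]
ft_force: [-1.7, 3.2, 7.1]
width: 0.2
grasp_force: 3.6
```

```bash
python3 - <<'E'
from g import *
o=readout.get_obs();print(delta(o,63,-80,5.5),rot_to(o),((o['ee_pos']-80*n-O)@n),o['t'],o['ft_force'])
E
```

```text
[-0.03172869 -0.01101106 -0.03909294] [-0.00423707  0.02949863 -0.00741781] 6.7250578649648824 2.2833 [-1.73093691  3.21102804  7.11316849]
```

Request:
servo_tool(
  plan=[
    [[1,0,0,-0.05,0,0,0],[1,0,0,-0.03,0,0,0],[1,0,0,0,0,0,0]],
  ],
)

```text
t: 2.53
ee_pos: [567.5, 85.9, 180.7]
orientation: [0.393, 2.85, -0.05]
ft_force: [-17.0, 2.7, 38.8]
width: 0.4
grasp_force: 20.6
```

Hard stop reached at 6.4 mm out, so the rocker should be on. Retreating.

Request:
servo_tool(
  plan=[
    [[1,-0.12,0.03,0.5,0,0,0],[1,-0.12,0.03,0.5,0,0,0],[1,0,0,0,0,0,0]],
  ],
)

```text
t: 2.78
ee_pos: [557.8, 88.1, 220.1]
orientation: [0.392, 2.85, -0.05]
ft_force: [-0.1, 0.1, 0.2]
width: 0.1
grasp_force: 0.0
```

```bash
python3 - <<'E'
from g import *
o=readout.get_obs();print(delta(o,-45.4,-69.3,35),delta(o,-45.4,-69.3,17),rot_to(o),((o['ee_pos']-80*n-O)@n))
E
```

```text
[-2.42331684  0.95151721 -1.00235434] [-2.31119351  0.92000076 -1.43702096] [-0.00684586  0.05663978 -0.00737447] 46.91032681692206
```

Request:
servo_tool(
  plan=[
    [[1,-0.8,0.32,-0.2,0,0,0],[1,-0.8,0.32,-0.35,0,0,0],[1,-0.82,0.31,-0.45,0,0.05,0],[1,0,0,0,0,0,0],[1,0,0,0,0,0,0]],
  ],
)

```text
t: 3.2
ee_pos: [458.1, 125.7, 175.6]
orientation: [0.391, 2.862, -0.055]
ft_force: [-0.7, -0.1, -0.1]
width: 0.2
grasp_force: 0.0
```

```bash
python3 - <<'E'
from g import *
o=readout.get_obs()
print(delta(o,-45.4,-69.3,35),delta(o,-45.4,-69.3,7.5),rot_to(o))
a=snap('wrist','w3')[1];b=snap('side','s3')[1][120:225,170:290]
cv2.imwrite('pics/c3.png',np.hstack([a,cv2.resize(b,(240,210)).repeat(2,0)])[:,:,::-1])
E
```

```text
[0.06951152 0.01097807 0.11052524] [ 0.24081105 -0.03717206 -0.55354877] [ 0.0158539  -0.08474715 -0.02640133]
```

View pics/c3.png

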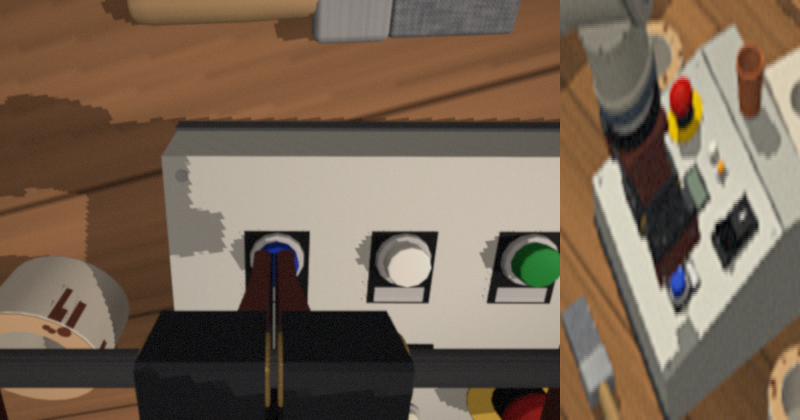

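The fingers are centred over the blue cap at (275,255). The rocker was driven to its flat stop, so I'll press blue.

Request:
servo_tool(
  plan=[
    [[1,0.08,-0.01,-0.2,0,-0.08,0],[1,0.07,-0.01,-0.16,0,0,0],[1,0.05,-0.01,-0.12,0,0,0],[1,0.04,0,-0.08,0,0,0],[1,0,0,0,0,0,0]],
  ],
)

```text
t: 3.72
ee_pos: [470.2, 123.9, 154.8]
orientation: [0.395, 2.851, -0.052]
ft_force: [-7.3, 0.7, 16.0]
width: 0.7
grasp_force: 8.6
```

```bash
python3 - <<'E'
from g import *
o=readout.get_obs();print(delta(o,-45.4,-69.3,7.5),(o['ee_pos']-80*n-O)@n,o['ft_force'],rot_to(o))
E
```

```text
[-0.06284212  0.00808066 -0.03426525] 8.174952869946006 [-7.29985232  0.71717042 16.01538667] [0.00706839 0.03632249 0.01226094]
```

Blue is at its stop (8.2 mm out, 17 N). Release it and lift clear.

Request:
servo_tool(
  plan=[
    [[1,0,0,0,0,0,0],[1,-0.1,0.03,0.4,0,0,0],[1,-0.1,0.03,0.4,0,0,0],[1,0,0,0,0,0,0]],
  ],
)

```text
t: 4.05
ee_pos: [462.9, 126.7, 188.3]
orientation: [0.394, 2.849, -0.05]
ft_force: [-0.1, 0.7, 0.0]
width: 0.5
grasp_force: 0.0
```

```bash
python3 - <<'E'
from g import *
o=readout.get_obs();print(delta(o,-45.4,69.3,35),rot_to(o),(o['ee_pos']-80*n-O)@n)
a=snap('wrist','w4')[1];cv2.imwrite('pics/c4.png',a[:,:,::-1])
E
```

```text
[ 0.88729801  3.3213348  -0.20814987] [-0.00786973  0.07049494  0.00419576] 42.58097220324671
```

Request:
servo_tool(
  plan=[
    [[1,0.22,0.83,0,0,0,0],[1,0.22,0.83,0,0,0,0],[1,0.22,0.83,0,0,0,0],[1,0.22,0.83,-0.2,0,0.07,0],[1,0,0,0,0,0,0]],
  ],
)

```text
t: 4.52
ee_pos: [499.5, 264.1, 177.5]
orientation: [0.39, 2.856, -0.048]
ft_force: [-0.5, -0.1, 0.7]
width: 0.3
grasp_force: 0.0
```

Request:
servo_tool(
  plan=[
    [[1,0,0,0,0,0,0]],
  ],
)

```text
t: 4.6
ee_pos: [497.3, 260.3, 177.1]
orientation: [0.391, 2.859, -0.054]
ft_force: [-0.5, -1.5, 0.1]
width: 0.6
grasp_force: 0.0
```

```bash
python3 - <<'E'
from g import *
o=readout.get_obs()
print(delta(o,-45.4,69.3,35),delta(o,-45.4,69.3,7),rot_to(o))
a=snap('wrist','w5')[1];b=snap('side','s5')[1][120:225,170:290]
cv2.imwrite('pics/c5.png',np.hstack([a,cv2.resize(b,(240,420))])[:,:,::-1])
E
```

```text
[ 0.02614681 -0.01985066  0.07133426] [ 0.20056088 -0.06887625 -0.60481382] [ 0.0125066  -0.04270462 -0.02313674]
```

View pics/c5.png

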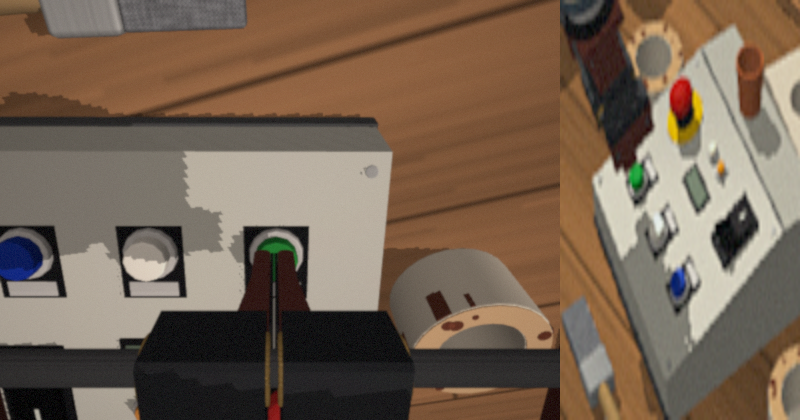

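The fingers are centred over green at (275,255), and blue is out again. Press and hold green.

Request:
servo_tool(
  plan=[
    [[1,0.06,-0.02,-0.18,0,-0.04,0],[1,0.06,-0.02,-0.18,0,0,0],[1,0.05,-0.02,-0.15,0,0,0],[1,0.03,-0.01,-0.09,0,0,0],[1,0,0,-0.02,0,0,0]],
  ],
)

```text
t: 5.12
ee_pos: [504.8, 255.6, 154.1]
orientation: [0.395, 2.855, -0.054]
ft_force: [-10.4, -2.1, 21.3]
width: 0.2
grasp_force: 11.5
```

Request:
servo_tool(
  plan=[
    [[1,0,0,0,0,0,0],[1,0,0,0,0,0,0],[1,0,0,0,0,0,0],[1,0,0,0,0,0,0],[1,0,0,0,0,0,0]],
  ],
)

```text
t: 5.53
ee_pos: [504.8, 255.7, 154.3]
orientation: [0.395, 2.854, -0.054]
ft_force: [-6.7, -2.4, 12.2]
width: 0.6
grasp_force: 6.8
```

```bash
python3 - <<'E'
from g import *
o=readout.get_obs();print(delta(o,-45.4,69.3,7),(o['ee_pos']-80*n-O)@n,o['ft_force'],o['t'])
b=snap('side','s6')[1][120:225,170:290];c=snap('scene','c6')[1][145:235,295:440]
cv2.imwrite('pics/c6.png',np.hstack([cv2.resize(b,(300,262)),cv2.resize(c,(422,262))])[:,:,::-1])
E
```

```text
[ 0.01433888  0.04819437 -0.03433129] 8.334353043767491 [-6.65631649 -2.43214159 12.19016036] 5.5333
```

View pics/c6.png

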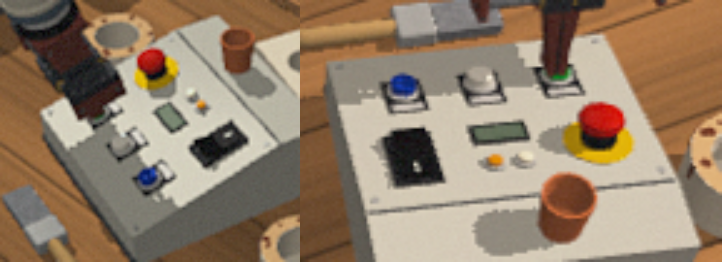

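The picture shows the fingers on green, and blue, white and red out, with the rocker's upper half flat. I'll add a touch more push, since the force sagged, then hand in.

Request:
servo_tool(
  plan=[
    [[1,0,0,-0.02,0,0,0],[1,0,0,0,0,0,0],[1,0,0,0,0,0,0],[1,0,0,0,0,0,0],[1,0,0,0,0,0,0]],
  ],
)

```text
t: 6.05
ee_pos: [504.8, 255.7, 154.1]
orientation: [0.395, 2.854, -0.054]
ft_force: [-9.0, -2.8, 19.4]
width: 0.4
grasp_force: 10.7
```

```bash
python3 -c "
from workcell import readout,close_job
o=readout.get_obs();print(o['ee_pos'],o['ft_force']);print(close_job())"
```

```text
[504.78210368 255.65561244 154.14518335] [-9.00934153 -2.7502892  19.4078442 ]
the job is handed in; nothing more can be done
None
```

I pressed the rocker to its stop, pressed and released blue, and handed the job in at about 6 s with the closed fingers holding green down at about 21 N; no verdict came back.

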